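# Complete the row of specimen boxes under the bench shelf

## Robot

A 6-joint arm with a two-finger parallel gripper is mounted at the origin on the work surface. World frame = base frame: x ahead of the robot, y to its left, z up, the work surface at z = 0. Lengths are in m, angles in rad, forces in N, time in s.
With the tool pointing down it reaches from about 0.35 to 0.775 m from the base axis. Payload 7.3 kg.
Tool frame: the origin (TCP) lies on the front face of the gripper's body, between the roots of the fingers; the fingertips stand ahead of it and the grasp point (between the pads) lies 47 mm ahead of it (finger_overhang is the z of the fingertips in the tool frame, in m); z points along the fingers, y is the line along which they close (so a half turn about z gives the same grasp; the last joint's range is limited). The gripper opens to 92 mm and grips with 3 to 60 N. Pads are 19 mm wide; open, the fingers measure 130 mm over their backs; the gripper's body (75 mm by 190 mm) begins 47 mm behind the grasp point.
Start: joints at [1.183, 0.342, 1.524, -0, 1.275, -0.146], TCP at [0.126, 0.51, 0.292] pointing down, gripper open.
Joint ranges: [-2.53, 2.53], [-0.77, 2.02], [0.04, 2.7], [-1, 4.14], [0.28, 2.66], [-3.11, 3.11]. Speed limits (rad/s): [2.57, 2.57, 3.14, 3.14, 3.14, 3.14].

## Interface

Orientations are given as [roll, pitch, yaw] about the fixed x, y, z axes, in that order (R = Rz(yaw) Ry(pitch) Rx(roll)).
In Python, from cell import * gives the robot as it stands. The module is installed in compiled form; this text tells all that it offers.
- The arm moves only by the tool arm_command, never from a script. Its argument "series" is a list of rows, each an object of numbers: "x", "y", "z": the shift along the tool's x, y, z in mm; "rx", "ry", "rz": the turn, a rotation vector about the tool's x, y, z in degrees. A call has 1 to 20 rows; each row is the pose to reach, as a shift and turn from the pose commanded when the call began, along the tool's axes at that moment; what a row does not reach only later rows make up. A row lasts 1/10 s, in which the tool goes at most 50 mm and 8.59 degrees, less where a joint would pass 70% of its speed; a pose out of reach is approached as far as the arm can. A call with a gripper value outside its range is refused whole. "hand" is the finger opening in mm, from 0 to 91.8, set as the call begins (left out, the last holds). The fingers move at their own pace and stop on an object; "squeeze" is the grip in N (left out, the last holds). Time passes only in rows, so rows that repeat a pose let the fingers close. It gives the time, the measured TCP pose, the force, the opening and the grip force at its end, in the units of the state.
- observe(): the state, without advancing time (a new reading comes with each control period).
- read_camera(name): name is "side" or "top" or "wrist"; returns a dict with "pixels" (480x640x3 uint8, blue, green, red), "K" (3x3 intrinsics, pixels), "k1" (the pictures are not rectified: a ray, as slopes to the right and down, at radius r is drawn at 1 + k1 r^2 times it, then the intrinsics apply), "rvec" (rotation vector, rad) and "tvec" (3), from world to camera coordinates, as OpenCV has them. Camera axes: x right, y down, z forward; pixel columns grow to the right and rows downward; lengths in m; the calibration is good to about 2 mm. A picture is of the moment at which its call begins. There is no depth.
- hand_in(): hands the job in; it is judged then, once.
Trained networks look in a picture, given as the dict that the camera call returned (one of the last four; its "shot" number tells which), for a name from the list of things; names that differ only in an ending like _2 or _b are one class to them, and where a whole thing is asked for, a point or a joint stands for the part that bears it (a point fixed in the world has none). Each returns a list of dicts, best first, with "confidence" (0 to 1); they miss things now and then, are a little off and sometimes report something else, mostly with a low value. They report only what shows in the picture. A call takes as long as a camera call. They do not tell look-alikes from the thing itself.
- boxes_of(picture, query): "point" ([x, y, z] in m, in world coordinates, good to about 4 mm: the middle of the surface that is visible of it).
- trace(picture, query): "pixels" (480x640 bool, what is visible of it).
- mark_of(picture, query): "point" ([x, y, z] in m, in world coordinates, good to about 4 mm: a listed point, or the origin of a listed thing).
The state is a dict: "time": time; "qpos": joint angles; "qvel": joint speeds; "joint_efforts": joint torques, N m; "tool_pos": TCP position; "tool_rot": TCP orientation; "contact_force": force on the tool from outside, world axes, zero at the start; "torque": the same for the moment, N m; "opening": finger opening in m; "grip_force": force on a finger pad.
Only numpy, scipy, OpenCV 4.12 (cv2) and the standard library are available. Lean on these libraries where they do the work, as an engineer would, in place of code of your own. Each camera call takes 0.05 s, during which the arm holds its last target. There are 200 camera calls.

## Task

Two specimen boxes already stand in the row under the low bench shelf; slide the third box, which lies askew in front of the shelf, in under the shelf's front edge and fully home into the empty place of the row, marked by the white paper slip: covering the slip, square with the others and with its far end against the low aluminium ledge. Leave it flat on the counter and released. Do not shift the other two boxes, do not move any other loose thing on the counter, and do not bump the shelf.

Things in the scene. Friction and masses are not known exactly. Their poses are not given: they have to be found in the camera images.
- box: the box to move: a closed grey plastic specimen box with a dark lid seam, a steel clasp and paper labels, 100 mm long (x), 50 mm wide (y), 40 mm high; origin at the centre of its underside, x along its length, z up; about 0.25 kg. It starts in front of (nearer the robot than) the shelf, turned at most 0.45 rad from the row's direction
- bay: the empty place in the row: a white paper slip of a box's outline, 100 x 50 mm, lying flat on the counter (no step); origin at its centre on the counter, x pointing in under the shelf along the boxes' length (away from the robot), z up. A box fully home has the slip's origin and direction (its far end then touches the ledge)
- shelf: white low bench shelf, fixed: a board 60 mm deep, 440 mm wide, underside 140 and top 156 mm above the counter, on side panels at y = +-212 mm; bottles and a carton up to 100 mm high are fixed on it. Origin on the counter at the middle one of the row's three places (y = -85, 0, 85 mm); x points away from the robot. The board spans x = -80 to -20 mm
- front_edge (a point): middle of the lower front edge of the shelf board, 140 mm above the counter. A box at home has its near face 30 mm behind this edge, under the board; axes as the shelf's
- ledge (a point): middle of the near face of the ledge, at its top: a fixed aluminium strip along the back of the row, 15 mm high, on the counter; 50 mm beyond the centres of the row's places; axes as the shelf's
- box_a: one of the two boxes already in the row, the same closed grey plastic specimen box with a dark lid seam, a steel clasp and paper labels, 100 mm long (x), 50 mm wide (y), 40 mm high; origin at the centre of its underside
- box_b: the other box already in the row, same size; origin at the centre of its underside
- jar: bystander: small jar 36 mm across, 50 mm high, under the shelf at one end beside the row; origin at the centre of its underside
- weight: bystander: brass weight with a small knob, 32 mm across, 44 mm high, under the shelf at the other end beside the row; origin at the centre of its underside
- beaker: bystander: clear plastic beaker 60 mm across, 70 mm high, on the counter to the left (+y); origin at the centre of its underside
- calculator: bystander: grey pocket calculator 120 x 70 x 14 mm, to the right (-y); origin at the centre of its underside, x along its length
- marker: bystander: marker pen 110 x 16 x 14 mm lying to the right (-y); origin at the centre of its underside, x along its length
- stapler: bystander: black stapler 120 x 32 x 38 mm to the left (+y); origin at the centre of its underside, x along its length
Not all that is in view belongs to the job. Leave any turquoise look-alike of the box alone.

How it is judged:
By the outcome, as a careful person would: the job done as asked, in the order asked, and still so for the second after the job is handed in, with the robot touching nothing.
It also fails if it takes over 54 s, if anything falls off the work surface, if the arm or the gripper's body presses on something with over 40 N, if the wrist force passes 120 N, or if a joint passes its speed limit or range.

## Working session

There is one attempt and no reset: what is moved stays moved. The work goes in short steps, Python scripts to look and compute and a tool call to move; the robot and the scene stay as the last step left them, time stands still between calls to the robot, and variables do not carry over. Pictures are saved under pics/ and viewed, at most 10 in all, crops included, and the job is handed in when it is done.

Besides the shell and the picture viewer there is one more tool, called as name([rows], argument=value, ...), one row to a line, values as JSON. arm_command: Moves the arm, as the interface text tells. Its arguments: {"type":"object","properties":{"series":{"type":"array"},"hand":{"type":"number"},"squeeze":{"type":"number"}},"required":["series"]}

```bash
mkdir -p pics
cat > h.py <<'E'
from cell import *
import numpy as np, cv2
from scipy.spatial.transform import Rotation as R
def ray2plane(p,uv,z):
    K=np.array(p["K"]);uv=np.atleast_2d(np.array(uv,float))
    d=np.c_[(uv[:,0]-K[0,2])/K[0,0],(uv[:,1]-K[1,2])/K[1,1]]
    s=d.copy()
    for _ in range(30): s=d/(1+p["k1"]*(s**2).sum(1,keepdims=True))
    M=cv2.Rodrigues(np.array(p["rvec"],float))[0];t=np.array(p["tvec"],float).ravel()
    c=-M.T@t; w=np.c_[s,np.ones(len(s))]@M
    return c+w*((z-c[2])/w[:,2])[:,None]
def proj(p,X):
    M=cv2.Rodrigues(np.array(p["rvec"],float))[0];t=np.array(p["tvec"],float).ravel()
    c=np.atleast_2d(X)@M.T+t; s=c[:,:2]/c[:,2:]; s=s*(1+p["k1"]*(s**2).sum(1,keepdims=True))
    K=np.array(p["K"]); return s*[K[0,0],K[1,1]]+[K[0,2],K[1,2]]
E
python3 - <<'E'
from h import *
s=observe(); print(s)
for n in ("top","side"):
    p=read_camera(n); cv2.imwrite(f"pics/{n}0.png",p["pixels"])
    M=cv2.Rodrigues(np.array(p["rvec"],float))[0]; print(n,"cam",-M.T@np.array(p["tvec"]).ravel())
    for q in ["box","bay","shelf","front_edge","ledge","jar","weight","beaker","calculator","marker","stapler"]:
        r=mark_of(p,q); print(q,[(np.round(d["point"],3).tolist(),round(d["confidence"],2)) for d in r])
E
```

```text
{'time': 0.0, 'qpos': array([ 1.18302449e+00,  3.42732148e-01,  1.52506464e+00,  1.39345415e-05,
        1.27539899e+00, -1.46002652e-01]), 'qvel': array([ 0.00065148,  0.00116284,  0.0021483 , -0.00148913, -0.00179232,
       -0.00040754]), 'joint_efforts': array([-7.61681604e-04, -4.31236017e+01, -2.44213718e+01,  7.16509810e-02,
        5.60320972e-02, -9.54563370e-05]), 'tool_pos': array([0.12554789, 0.50943201, 0.29152338]), 'tool_rot': array([-3.14000853e+00, -2.46412193e-04,  2.89981920e+00]), 'contact_force': array([-0.35966221,  0.05856281, -0.02906264]), 'torque': array([ 0.02070546, -0.05265982, -0.00784922]), 'grip_force': 0.0, 'opening': 0.0918217666765525}
top cam [0.40395072 0.02876815 1.14755007]
box [([0.452, 0.141, -0.001], 0.96), ([0.678, -0.052, -0.001], 0.75), ([0.672, 0.034, 0.001], 0.58), ([0.451, -0.039, -0.002], 0.56), ([0.723, 0.037, 0.015], 0.41)]
bay [([0.669, 0.12, -0.0], 0.44)]
shelf []
front_edge [([0.595, 0.032, 0.14], 0.65)]
ledge [([0.721, 0.036, 0.018], 0.75), ([0.621, 0.408, 0.005], 0.22)]
jar [([0.628, -0.408, -0.003], 0.7), ([0.67, 0.198, -0.001]
[... 230 characters left out ...]

stapler [([0.621, 0.406, 0.003], 0.87), ([0.596, 0.028, 0.14], 0.7), ([0.629, -0.412, 0.0], 0.69)]
side cam [ 1.04486587 -0.28497639  0.86706726]
box [([0.671, 0.036, -0.0], 0.93), ([0.452, 0.139, 0.004], 0.88), ([0.682, -0.048, -0.0], 0.77), ([0.454, -0.036, -0.003], 0.74)]
bay [([0.453, 0.14, 0.003], 0.59)]
shelf []
front_edge [([0.597, 0.027, 0.135], 0.74), ([0.664, 0.122, 0.001], 0.74)]
ledge [([0.725, 0.04, 0.015], 0.69)]
jar [([0.672, 0.202, -0.002], 0.68)]
weight [([0.711, -0.123, -0.001], 0.77)]
beaker [([0.486, 0.311, 0.001], 0.48)]
calculator [([0.375, -0.356, -0.001], 0.6)]
marker [([0.63, -0.409, 0.0], 0.85), ([0.672, 0.034, 0.004], 0.33)]
stapler [([0.626, 0.407, 0.005], 0.67)]
```

View pics/top0.png

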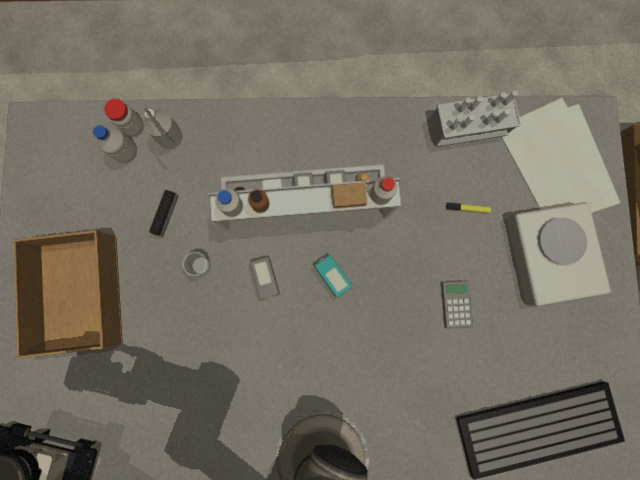

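View pics/side0.png

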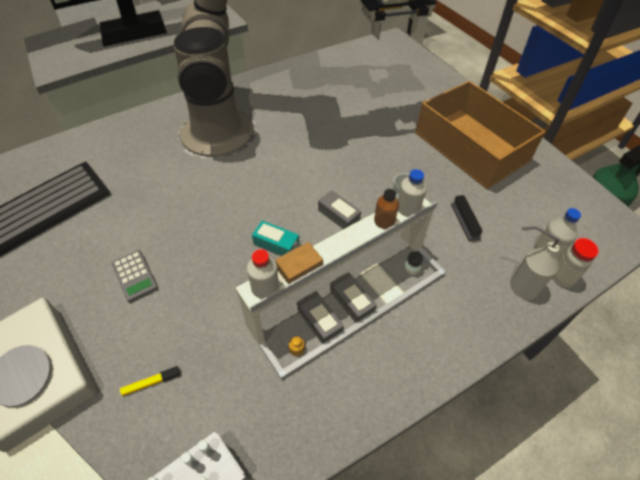

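Candidates: the grey box in front of the shelf at top (264,278) / side (339,209); a turquoise look-alike at top (333,275) / side (275,237); and the two row boxes at top (303,180) and (335,178). I choose the grey one at (264,278). The white slip is at side (383,283), the +y place. Next I'll refine the poses and check the choice in a crop.

```bash
cat >> h.py <<'E'
from scipy.optimize import minimize
def cub(x,y,a,L=.1,W=.05,H=.04):
    c,s=np.cos(a),np.sin(a)
    return np.array([[x+c*i*L/2-s*j*W/2,y+s*i*L/2+c*j*W/2,k] for i in(-1,1) for j in(-1,1) for k in(0,H)])
def sil(p,q,S=4,H=.04):
    m=np.zeros((480*S,640*S),np.uint8)
    h=cv2.convexHull(proj(p,cub(*q,H=H)).astype(np.float32))
    cv2.fillConvexPoly(m,np.round((h+.5)*S-.5).astype(np.int32),255)
    return cv2.resize(m,(640,480),interpolation=cv2.INTER_AREA)/255.
def fitbox(views,q0,H=.04):
    f=lambda v:sum(1-np.minimum(sil(p,v*[1e-3,1e-3,.01],H=H),m).sum()/np.maximum(sil(p,v*[1e-3,1e-3,.01],H=H),m).sum() for p,m in views)
    v0=np.array(q0)/[1e-3,1e-3,.01]
    r=minimize(f,v0,method="Nelder-Mead",options=dict(initial_simplex=np.vstack([v0,v0+np.diag([5,5,8.])])))
    return r.x*[1e-3,1e-3,.01],r.fun
E
python3 - <<'E'
from h import *
P={n:read_camera(n) for n in("top","side")}
ms={n:[d for d in trace(P[n],"box")] for n in P}
def pick(n,xy):
    u=np.round(proj(P[n],[[*xy,.04]])[0]).astype(int)
    c=[d for d in ms[n] if d["pixels"][u[1],u[0]]]
    return c[0]["pixels"].astype(float) if c else None
for nm,xy,a in(("box",(.452,.14),.2),("a",(.672,.035),.07),("b",(.68,-.05),.07)):
    for ns in (("top","side"),("side",),("top",)):
        v=[(P[n],pick(n,xy)) for n in ns]
        if nm!="box" and "top" in ns: continue
        if any(m is None for _,m in v): print(nm,ns,"none");continue
        print(nm,ns,fitbox(v,(*xy,a)),[m.sum() for _,m in v])
for n in P:
    for d in trace(P[n],"bay"):
        ys,xs=np.where(d["pixels"]); print(n,"bay",d["confidence"],xs.min(),xs.max(),ys.min(),ys.max(),len(xs))
t=cv2.resize(P["top"]["pixels"][160:310,205:405],(800,600),interpolation=cv2.INTER_CUBIC); cv2.imwrite("pics/c1.png",t)
s=cv2.resize(P["side"]["pixels"][185:385,235:455],(660,600),interpolation=cv2.INTER_CUBIC); cv2.imwrite("pics/c2.png",s)
E
```

```text
box ('top', 'side') (array([0.44883428, 0.1413539 , 0.27438728]), np.float64(0.17683838635900784)) [np.float64(801.0), np.float64(969.0)]
box ('side',) (array([0.44870661, 0.14063719, 0.2375147 ]), np.float64(0.12022115045288795)) [np.float64(969.0)]
box ('top',) (array([0.44883729, 0.14074303, 0.27441188]), np.float64(0.05575722645447079)) [np.float64(801.0)]
a ('side',) (array([0.6704773 , 0.03419431, 0.05967653]), np.float64(0.08109676283919787)) [np.float64(1315.0)]
b ('side',) (array([ 0.67792568, -0.05049672,  0.03346991]), np.float64(0.06461864125072792)) [np.float64(1383.0)]
top bay 0.49 262 280 179 188 157
side bay 0.75 362 402 264 302 794
side bay 0.29 297 343 291 344 1364
```

View pics/c1.png

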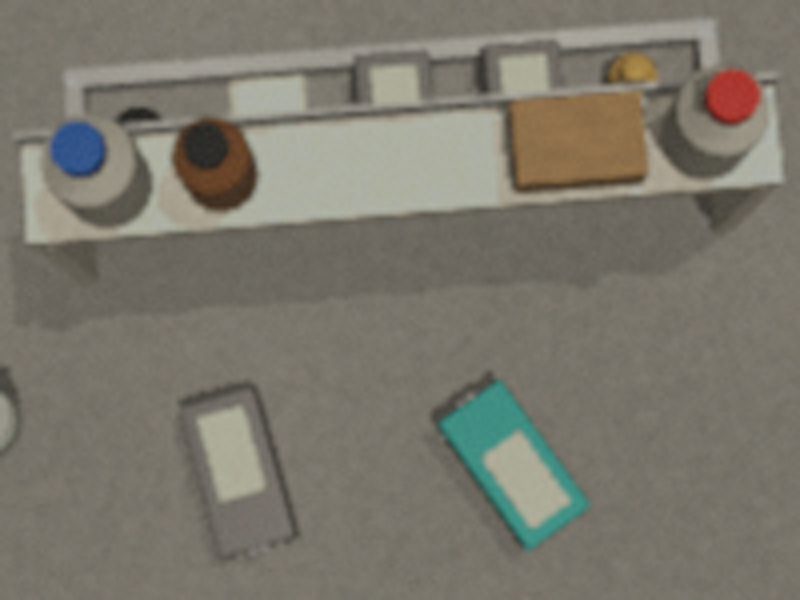

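View pics/c2.png

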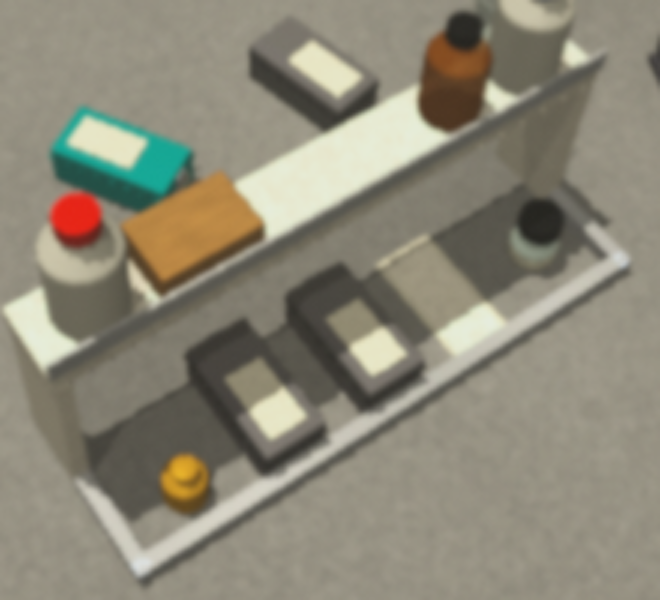

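The crops show the grey box clearly, with its clasp at the near end (260,548 in c1). The slip's corners in c2 are about (380,262), (430,235), (507,322) and (455,357). I'll compute the bay from those corners and the straight edges, then start moving.

Run:
```python
from h import *
p=read_camera("top");s=read_camera("side")
T=lambda c:np.array(c)/4+[205,160]-.375
S=lambda c:np.array(c)/3+[235,185]-.33
def yaw(A): d=A[0]-A[1]; return np.arctan2(-d[0],d[1])
for c,z in(([(30,243),(780,183)],.156),([(85,88),(697,40)],.015),([(65,72),(715,20)],.015)):
    A=ray2plane(p,T(c),z);print(A.round(4).tolist(),yaw(A))
A=ray2plane(s,S([(597,228),(143,550)]),.015);print("ledge side",A.round(4).tolist(),yaw(A))
B=ray2plane(s,S([(380,262),(430,235),(507,322),(455,357)]),0);print("slip",B.round(4).tolist(),B.mean(0))
C=ray2plane(p,T([(230,80),(305,75)]),0);print("slip far top",C.round(4).tolist())
D=ray2plane(p,T([(180,402),(252,382),(300,537),(223,560)]),.037);print("box top",D.round(4).tolist(),D.mean(0))
for a,b in((0,3),(1,2)): d=D[a]-D[b];print(np.arctan2(d[1],d[0]),np.hypot(*d[:2]))
# bottle heights etc near tool path: jar position
for n,q in((p,"jar"),(s,"jar")): print([(d["point"],d["confidence"]) for d in mark_of(n,q)][:2])
```

```text
[[0.5781, 0.2465, 0.156], [0.6072, -0.1871, 0.156]] 0.06704490735564747
[[0.7068, 0.2425, 0.015], [0.7344, -0.1661, 0.015]] 0.06753578893250323
[[0.7179, 0.2559, 0.015], [0.7481, -0.1787, 0.015]] 0.06939580654749389
ledge side [[0.6839, 0.2514, 0.015], [0.7353, -0.1677, 0.015]] 0.12186813699971549
slip [[0.6188, 0.0961, 0.0], [0.6175, 0.1434, 0.0], [0.7099, 0.1486, 0.0], [0.7144, 0.098, 0.0]] [0.66514254 0.12150559 0.        ]
slip far top [[0.715, 0.1478, 0.0], [0.7178, 0.0973, 0.0]]
box top [[0.4949, 0.176, 0.037], [0.507, 0.1302, 0.037], [0.4084, 0.1003, 0.037], [0.3949, 0.1488, 0.037]] [0.45131742 0.13880592 0.037     ]
0.2656611425126477 0.10371156563478227
0.294807398823451 0.10301297808515344
[([0.6667, 0.2006, -0.0014], 0.57)]
[([0.6721, 0.2033, -0.003], 0.78), ([0.6259, 0.4075, 0.0028], 0.24)]
```

arm_command([
  {"z": -20,"rx": 8,"ry": 0,"rz": 0},
  {"z": -40,"rx": 16},
  {"z": -60,"rx": 20},
  {"z": -60,"rx": 20},
])

```text
invalid input
```

arm_command([
  {"x": 0,"y": 0,"z": -20,"rx": 8,"ry": 0,"rz": 0},
  {"x": 0,"y": 0,"z": -40,"rx": 16,"ry": 0,"rz": 0},
  {"x": 0,"y": 0,"z": -60,"rx": 20,"ry": 10,"rz": 0},
  {"x": 0,"y": 0,"z": -60,"rx": 20,"ry": 20,"rz": 0},
  {"x": 0,"y": 0,"z": -60,"rx": 20,"ry": 20,"rz": 0},
])

```text
time: 2.2
tool_pos: [0.1269, 0.5101, 0.3521]
tool_rot: [-2.778, -0.346, 2.834]
contact_force: [-0.0, 0.1, 0.0]
opening: 0.0917
grip_force: 0.0
```

Run:
```python
from h import *
s=observe();print([s[k].round(4).tolist() for k in("qpos","tool_pos","tool_rot")],s["time"],[k for k in dir() if 'finger' in k])
try: print(finger_overhang)
except Exception as e: print(e)
```

```text
[[1.0632, 0.4956, 1.2018, 0.2542, 1.8727, -0.2414], [0.1269, 0.5101, 0.3521], [-2.7779, -0.3462, 2.8341]] 2.2 ['finger_overhang']
0.0655
```

```bash
cat > fk.py <<'E'
from h import *
def Rot(q):
    A=R.from_euler("z",q[0])*R.from_euler("y",q[1]); B=A*R.from_euler("y",q[2])*R.from_euler("z",q[3])
    return A,B,B*R.from_euler("y",q[4])*R.from_euler("z",q[5]+np.pi/2)
def fk(q,g):
    A,B,C=Rot(q); h,L1,L2,d,a=g
    return np.array([0,0,h])+A.apply([0,0,L1])+A.apply([a,0,0])+B.apply([0,0,L2])+C.apply([0,0,d]),C
E
python3 - <<'E'
from fk import *
from scipy.optimize import least_squares
s=observe()
D=[([1.18302449,3.42732148e-01,1.52506464,1.39345415e-05,1.27539899,-.146002652],[0.12554789,0.50943201,0.29152338],[-3.14000853,-2.46412193e-04,2.89981920]),(s["qpos"],s["tool_pos"],s["tool_rot"])]
for q,p,r in D: print((R.from_euler("xyz",r).inv()*Rot(q)[2]).as_rotvec().round(4))
for fix in(0,1):
    f=lambda g:np.concatenate([fk(q,[*g,0] if fix else g)[0]-p for q,p,r in D])
    r=least_squares(f,[.3,.4,.4,.27]+([] if fix else [0]));print(r.x.round(4),np.abs(r.fun).max(),r.jac.shape,np.linalg.svd(r.jac)[1])
E
```

```text
[ 0.  0. -0.]
[ 0. -0.  0.]
[-0.47    1.4168  0.2797  0.5708 -0.2374] 0.07072366317229667 (6, 5) [2.43146053 1.99413338 0.28788684 0.16098443 0.05135089]
[-0.1339  1.0518  0.1947  0.4912] 0.07822088658555096 (6, 4) [2.39618514 1.47344356 0.28763141 0.06729808]
```

```bash
cat > fk.py <<'E'
from h import *
def Rot(q):
    A=R.from_euler("z",q[0])*R.from_euler("y",q[1]); B=A*R.from_euler("y",q[2])*R.from_euler("z",q[3])
    return A,B,B*R.from_euler("y",q[4])*R.from_euler("z",q[5]+np.pi/2)
def fk(q,g):
    A,B,C=Rot(q); h,L1,L2,d,b,c=g
    return np.array([0,0,h])+A.apply([0,b,L1])+B.apply([0,c,L2])+C.apply([0,0,d]),C
D=[([1.18302449,3.42732148e-01,1.52506464,1.39345415e-05,1.27539899,-.146002652],[0.12554789,0.50943201,0.29152338]),([1.0632, 0.4956, 1.2018, 0.2542, 1.8727, -0.2414], [0.1269, 0.5101, 0.3521])]
E
python3 - <<'E'
from fk import *
from scipy.optimize import least_squares
for w in(1,0,.5):
    f=lambda g:np.concatenate([fk(q,[*g[:4],g[4]*w,g[4]*(1-w)])[0]-p for q,p in D])
    r=least_squares(f,[.3,.4,.4,.27,.0]);print(w,r.x.round(4),np.abs(r.fun).max(),np.linalg.svd(r.jac)[1])
f=lambda g:np.concatenate([fk(q,g)[0]-p for q,p in D])
r=least_squares(f,[.3,.4,.4,.27,.05,.02]);print(r.x.round(4),np.abs(r.fun).max())
E
```

```text
1 [0.1586 0.5115 0.365  0.2407 0.0778] 0.0019036878877218832 [2.39727571 1.47344868 1.41930785 0.25302427 0.05968356]
0 [0.0425 0.6536 0.3119 0.2767 0.0745] 0.0021668741381069 [2.40048203 1.47348271 1.41419967 0.25017195 0.06315065]
0.5 [0.0997 0.5833 0.3381 0.2587 0.0763] 0.0001583472516137885 [2.39645131 1.4734614  1.41522241 0.25144725 0.06152076]
[0.1042 0.5778 0.3402 0.2573 0.0412 0.0352] 1.3091570605361369e-09
```

```bash
cat >> h.py <<'E'
def rel(pos,rot,s=None):
    s=s or observe(); C=R.from_euler("xyz",s["tool_rot"])
    return (C.inv().apply(np.array(pos)-s["tool_pos"])*1e3).round(1),np.degrees((C.inv()*rot).as_rotvec()).round(2)
E
python3 - <<'E'
from h import *
print(rel([.33,.12,.36],R.from_euler("xyz",[np.pi,0,np.pi])))
E
```

```text
(array([-290.5, -330.3,    4.6]), array([-17.42, -22.59, -13.65]))
```

arm_command([
  {"x": -29,"y": -33,"z": 0,"rx": -3,"ry": -4,"rz": -2},
  {"x": -73,"y": -83,"z": 1,"rx": -6,"ry": -8,"rz": -4},
  {"x": -116,"y": -132,"z": 2,"rx": -9,"ry": -12,"rz": -6},
  {"x": -160,"y": -182,"z": 3,"rx": -12,"ry": -16,"rz": -8},
  {"x": -203,"y": -231,"z": 4,"rx": -15,"ry": -20,"rz": -11},
  {"x": -247,"y": -281,"z": 4,"rx": -17.4,"ry": -22.6,"rz": -13.6},
  {"x": -290,"y": -330,"z": 5,"rx": -17.4,"ry": -22.6,"rz": -13.6},
  {"x": -290,"y": -330,"z": 5,"rx": -17.4,"ry": -22.6,"rz": -13.6},
  {"x": -290,"y": -330,"z": 5,"rx": -17.4,"ry": -22.6,"rz": -13.6},
  {"x": -290,"y": -330,"z": 5,"rx": -17.4,"ry": -22.6,"rz": -13.6},
])

```text
time: 3.2
tool_pos: [0.3312, 0.1161, 0.3615]
tool_rot: [-3.138, 0.006, 3.135]
contact_force: [0.2, 0.7, -0.2]
opening: 0.0915
grip_force: 0.0
```

Run:
```python
from fk import *
from scipy.optimize import least_squares
s=observe();print([s[k].round(4).tolist() for k in("qpos","tool_pos","tool_rot")],s["time"])
D.append((s["qpos"].tolist(),s["tool_pos"].tolist())); open("fk.py","a").write(f"D.append({D[-1]})\n")
f=lambda g:np.concatenate([fk(q,g)[0]-p for q,p in D])
r=least_squares(f,[.3,.4,.4,.27,.05,.02]);print(r.x.round(4),np.abs(r.fun).max(),np.linalg.svd(r.jac)[1])
```

```text
[[0.1207, -0.0466, 1.7995, -0.004, 1.383, -1.4423], [0.3312, 0.1161, 0.3615], [-3.1384, 0.0061, 3.1346]] 3.2
[0.1696 0.4979 0.3703 0.2385 0.0744 0.0031] 0.0023849371643264172 [2.96212843 2.44484646 1.75615136 0.29273913 0.24113815 0.14356009]
```

```bash
cat >> fk.py <<'E'
from scipy.optimize import least_squares
G=[0.1696,0.4979,0.3703,0.2385,0.0744,0.0031]
lo=np.array([-2.53,-.77,.04,-1,.28,-3.11]);hi=np.array([2.53,2.02,2.7,4.14,2.66,3.11])
def ik(pos,rot,q0):
    f=lambda q:np.concatenate([(fk(q,G)[0]-pos)*10,(rot.inv()*Rot(q)[2]).as_rotvec()])
    r=least_squares(f,np.clip(q0,lo+.01,hi-.01),bounds=(lo,hi)); return r.x,np.abs(r.fun).max()
def tool(psi,t,sg=1): # tool z tilted t forward from down, tool y horizontal
    z=np.array([np.sin(t)*np.cos(psi),np.sin(t)*np.sin(psi),-np.cos(t)]); y=sg*np.array([-np.sin(psi),np.cos(psi),0])
    return R.from_matrix(np.c_[np.cross(y,z),y,z])
def grasp(box,t,inn=.012,zg=.022,sg=1): # TCP for gripping box near end
    x,y,a=box; C=tool(a,t,sg); g=np.array([x-(.05-inn)*np.cos(a),y-(.05-inn)*np.sin(a),zg])
    return g-C.apply([0,0,.047]),C
E
python3 - <<'E'
from fk import *
for nm,b in(("start",(.450,.140,.277)),("end",(.665,.12,.067))):
  for t in (10,20,30,40,45,50,55,60,65):
    o=[]
    for q4,q5,q6 in((0,.5,-1.5),(np.pi,.6,-1.5),(np.pi,.6,1.5),(0,.5,1.5)):
      for sg in(1,-1):
        p,C=grasp(b,np.radians(t),sg=sg); q,e=ik(p,C,[.1,.3,2.2,q4,q5,q6])
        if e<1e-3:o.append(q.round(2).tolist())
    print(nm,t,p.round(3),o)
E
```

```text
start 10 [0.406 0.127 0.068] [[0.1, 0.41, 2.23, 0.09, 0.33, -1.83], [0.1, 0.41, 2.23, 0.09, 0.33, 1.31], [0.1, 0.41, 2.23, 0.09, 0.33, 1.31], [0.1, 0.41, 2.23, 0.09, 0.33, 1.31]]
start 20 [0.398 0.125 0.066] []
start 30 [0.391 0.123 0.063] [[0.07, 0.4, 2.5, 2.77, 0.29, -1.4], [0.07, 0.4, 2.5, 2.77, 0.29, 1.74], [0.07, 0.4, 2.5, 2.77, 0.29, -1.4], [0.07, 0.4, 2.5, 2.77, 0.29, 1.74], [0.07, 0.4, 2.5, 2.77, 0.29, 1.74], [0.07, 0.4, 2.5, 2.77, 0.29, -1.4]]
start 40 [0.384 0.121 0.058] [[0.03, 0.48, 2.64, 2.89, 0.68, -1.56], [0.03, 0.48, 2.64, 2.89, 0.68, 1.58], [0.03, 0.48, 2.64, 2.89, 0.68, -1.56], [0.03, 0.48, 2.64, 2.89, 0.68, 1.58], [0.03, 0.48, 2.64, 2.89, 0.68, 1.58], [0.03, 0.48, 2.64, 2.89, 0.68, -1.56]]
start 45 [0.381 0.121 0.055] []
start 50 [0.379 0.12  0.052] []
start 55 [0.376 0.119 0.049] []
start 60 [0.374 0.118 0.046] []
start 65 [0.372 0.118 0.042] []
end 10 [0.619 0.117 0.068] [[0.06, 0.68, 1.64, 0.0, 0.64, -1.58], [0.06, 0.68, 1.64, 0.0, 0.64, 1.57], [0.06, 0.68, 1.64, 0.0, 0.64, 1.57], [0.06, 0.68, 1.64, 0.0, 0.64, 1.57], [0.06, 0.68, 1.64, 0.0, 0.64, -1.58], [0.06, 
[... 896 characters left out ...]
 2.23, 3.15, 0.75, 1.57], [0.08, 0.71, 2.23, 3.15, 0.75, -1.57], [0.08, 0.71, 2.23, 3.15, 0.75, 1.57], [0.08, 0.71, 2.23, 3.15, 0.75, -1.57], [0.08, 0.71, 2.23, 3.15, 0.75, -1.57]]
end 60 [0.586 0.115 0.046] [[0.08, 0.76, 2.26, 3.15, 0.92, -1.57], [0.08, 0.76, 2.26, 3.15, 0.92, 1.57], [0.08, 0.76, 2.26, 3.15, 0.92, -1.57], [0.08, 0.76, 2.26, 3.15, 0.92, 1.57], [0.08, 0.76, 2.26, 3.15, 0.92, -1.57], [0.08, 0.76, 2.26, 3.15, 0.92, -1.57]]
end 65 [0.585 0.115 0.042] [[0.08, 0.81, 2.29, 3.15, 1.09, -1.57], [0.08, 0.81, 2.29, 3.15, 1.09, 1.57], [0.08, 0.81, 2.29, 3.15, 1.09, -1.57], [0.08, 0.81, 2.29, 3.15, 1.09, 1.57], [0.08, 0.81, 2.29, 3.15, 1.09, -1.57], [0.08, 0.81, 2.29, 3.15, 1.09, -1.57]]
```

Run:
```python
from fk import *
C=tool(.277,0)
print(rel([.450,.140,.16],C),rel([.450,.140,.072],C))
# plan check: tilted at preplace and IK
u=np.array([np.cos(.067),np.sin(.067)])
for d in(.135,.115):
  c=np.array([.665,.12])-d*u;print(c)
  for t in(45,50,55,60):
    p,Cc=grasp((*c,.067),np.radians(t)); q,e=ik(p,Cc,[.1,.3,2.2,np.pi,.6,-1.5]);print(d,t,q.round(2),e)
    p,Cc=grasp((*c,.067),np.radians(t),inn=-.05,zg=.06); q,e=ik(p,Cc,[.1,.3,2.2,np.pi,.6,-1.5]);print('  back',q.round(2),e)
```

```text
(array([-117.4,   25.3,  202.1]), array([ -0.23,   0.32, -16.27])) (array([-116.9,   25.6,  290.1]), array([ -0.23,   0.32, -16.27]))
[0.53030289 0.11096177]
0.135 45 [0.08 0.56 2.49 3.16 0.69 1.57] 6.507294703084199e-13
  back [0.08 0.39 2.63 3.16 0.66 1.57] 6.666889262874065e-13
0.135 50 [0.08 0.62 2.54 3.16 0.89 1.57] 2.117911922228099e-09
  back [0.08 0.47 2.69 3.16 0.89 1.57] 1.813715844178887e-10
0.135 55 [0.08 0.69 2.59 3.16 1.1  1.57] 5.551115123125783e-15
  back [0.12 0.51 2.7  3.23 0.97 1.56] 0.0549628323747398
0.135 60 [0.08 0.79 2.63 3.16 1.32 1.58] 2.7755575615628914e-15
  back [0.18 0.55 2.7  3.33 1.04 1.55] 0.11200138546255241
[0.55025802 0.11230076]
0.115 45 [0.08 0.56 2.44 3.16 0.65 1.57] 1.942890293094024e-13
  back [0.08 0.4  2.57 3.16 0.62 1.57] 1.9425808184259097e-10
0.115 50 [0.08 0.62 2.49 3.15 0.84 1.57] 1.3300256729298354e-10
  back [0.08 0.47 2.63 3.16 0.84 1.57] 4.990452495690079e-13
0.115 55 [0.08 0.69 2.54 3.15 1.04 1.57] 7.216449660063518e-15
  back [0.08 0.56 2.69 3.16 1.07 1.57] 1.8041124150158794e-15
0.115 60 [0.08 0.77 2.57 3.15 1.25 1.57] 1.2650824832149965e-10
  back [0.12 0.61 2.7  3.22 1.16 1.57] 0.04965575646267289
```

arm_command([
  {"x": -25,"y": 6,"z": 40,"rx": 0,"ry": 0,"rz": -4},
  {"x": -50,"y": 12,"z": 80,"rx": 0,"ry": 0,"rz": -8},
  {"x": -75,"y": 18,"z": 120,"rx": 0,"ry": 0,"rz": -12},
  {"x": -102,"y": 25,"z": 160,"rx": -0.2,"ry": 0.3,"rz": -16.3},
  {"x": -102,"y": 25,"z": 200,"rx": -0.2,"ry": 0.3,"rz": -16.3},
  {"x": -102,"y": 25,"z": 240,"rx": -0.2,"ry": 0.3,"rz": -16.3},
  {"x": -102,"y": 25.5,"z": 270,"rx": -0.2,"ry": 0.3,"rz": -16.3},
  {"x": -102,"y": 25.5,"z": 290,"rx": -0.2,"ry": 0.3,"rz": -16.3},
  {"x": -102,"y": 25.5,"z": 290,"rx": -0.2,"ry": 0.3,"rz": -16.3},
  {"x": -102,"y": 25.5,"z": 290,"rx": -0.2,"ry": 0.3,"rz": -16.3},
])

```text
time: 4.2
tool_pos: [0.4324, 0.1462, 0.0719]
tool_rot: [3.14, -0.001, -2.855]
contact_force: [0.3, -0.0, 0.0]
opening: 0.0919
grip_force: 0.0
```

arm_command([
  {"x": 0,"y": 0,"z": 0,"rx": 0,"ry": 0,"rz": 0},
  {"x": 0,"y": 0,"z": 0,"rx": 0,"ry": 0,"rz": 0},
  {"x": 0,"y": 0,"z": 0,"rx": 0,"ry": 0,"rz": 0},
  {"x": 0,"y": 0,"z": 0,"rx": 0,"ry": 0,"rz": 0},
  {"x": 0,"y": 0,"z": 0,"rx": 0,"ry": 0,"rz": 0},
  {"x": 0,"y": 0,"z": 0,"rx": 0,"ry": 0,"rz": 0},
], hand=40, squeeze=15)

```text
time: 4.8
tool_pos: [0.4327, 0.1454, 0.072]
tool_rot: [3.141, -0.0, -2.856]
contact_force: [0.1, -3.3, 4.8]
opening: 0.051
grip_force: 14.8
```

Run:
```python
from fk import *
s=observe();print(s["tool_pos"],s["tool_rot"],s["opening"],s["grip_force"])
u=np.array([np.cos(.067),np.sin(.067)]); c=np.array([.665,.12])-.130*u
print(rel([*c,s["tool_pos"][2]],tool(.067,0),s))
```

```text
[0.4326683  0.14543594 0.07195155] [ 3.14057266e+00 -7.43549259e-06 -2.85571110e+00] 0.050962398265286424 14.762430042028427
(array([-88.8, -61.7,  -0.1]), array([ 6.000e-02, -1.000e-02,  1.254e+01]))
```

arm_command([
  {"x": 0,"y": 0,"z": -5,"rx": 0,"ry": 0,"rz": 0},
  {"x": -9,"y": -6,"z": -8,"rx": 0,"ry": 0,"rz": 1.5},
  {"x": -22,"y": -15,"z": -8,"rx": 0,"ry": 0,"rz": 4},
  {"x": -40,"y": -28,"z": -8,"rx": 0,"ry": 0,"rz": 7},
  {"x": -60,"y": -42,"z": -8,"rx": 0,"ry": 0,"rz": 10},
  {"x": -77,"y": -54,"z": -8,"rx": 0,"ry": 0,"rz": 12},
  {"x": -87,"y": -60,"z": -8,"rx": 0,"ry": 0,"rz": 12.5},
  {"x": -89,"y": -62,"z": -8,"rx": 0,"ry": 0,"rz": 12.5},
  {"x": -89,"y": -62,"z": -4,"rx": 0,"ry": 0,"rz": 12.5},
  {"x": -89,"y": -62,"z": 0,"rx": 0,"ry": 0,"rz": 12.5},
  {"x": -89,"y": -62,"z": 0,"rx": 0,"ry": 0,"rz": 12.5},
  {"x": -89,"y": -62,"z": 0,"rx": 0,"ry": 0,"rz": 12.5},
])

```text
time: 6.0
tool_pos: [0.5346, 0.1114, 0.0713]
tool_rot: [3.14, -0.002, -3.073]
contact_force: [0.5, -0.5, -1.3]
opening: 0.0503
grip_force: 14.8
```

arm_command([
  {"x": 0,"y": 0,"z": 0,"rx": 0,"ry": 0,"rz": 0},
  {"x": 0,"y": 0,"z": 0,"rx": 0,"ry": 0,"rz": 0},
  {"x": 0,"y": 0,"z": 0,"rx": 0,"ry": 0,"rz": 0},
  {"x": 0,"y": 0,"z": 0,"rx": 0,"ry": 0,"rz": 0},
  {"x": 0,"y": 0,"z": -30,"rx": 0,"ry": 0,"rz": 0},
  {"x": 20,"y": 0,"z": -70,"rx": 0,"ry": 0,"rz": 0},
  {"x": 60,"y": 0,"z": -110,"rx": 0,"ry": 0,"rz": 0},
  {"x": 100,"y": 0,"z": -150,"rx": 0,"ry": 0,"rz": 0},
  {"x": 140,"y": 0,"z": -190,"rx": 0,"ry": 0,"rz": 0},
  {"x": 140,"y": 0,"z": -200,"rx": 0,"ry": 0,"rz": 0},
  {"x": 140,"y": 0,"z": -200,"rx": 0,"ry": 0,"rz": 0},
], hand=91)

```text
time: 7.1
tool_pos: [0.3954, 0.1017, 0.2749]
tool_rot: [3.141, 0.006, -3.073]
contact_force: [1.1, -0.1, -0.8]
opening: 0.0908
grip_force: 0.0
```

Run:
```python
from fk import *
s=observe();print([s[k].round(4).tolist() for k in("qpos","tool_pos","tool_rot")],s["time"])
p=read_camera("side"); t=read_camera("top")
V=[]
for n,q in(("side",p),("top",t)):
    for d in trace(q,"box"):
        u=np.round(proj(q,[[.55,.112,.04]])[0]).astype(int)
        if d["pixels"][u[1],u[0]]:
            m=d["pixels"].astype(float);print(n,m.sum(),fitbox([(q,m)],(.55,.112,.067)));break
    print([(np.round(d["point"],3).tolist(),round(d["confidence"],2)) for d in mark_of(q,"box")])
i=cv2.resize(t["pixels"][160:310,205:405],(800,600),interpolation=cv2.INTER_CUBIC); cv2.imwrite("pics/c3.png",i)
```

```text
[[0.0627, 0.1418, 1.8469, 0.0012, 1.1472, -1.5768], [0.3954, 0.1017, 0.2749], [3.1405, 0.0056, -3.0733]] 7.1
[([0.681, -0.047, 0.001], 0.97), ([0.451, -0.036, 0.0], 0.91), ([0.674, 0.037, 0.001], 0.58), ([0.549, 0.109, 0.003], 0.55)]
[([0.548, 0.112, -0.001], 0.88), ([0.45, -0.037, -0.003], 0.85), ([0.675, 0.038, -0.001], 0.75), ([0.626, 0.409, 0.003], 0.67), ([0.679, -0.052, 0.0], 0.57)]
```

View pics/c3.png

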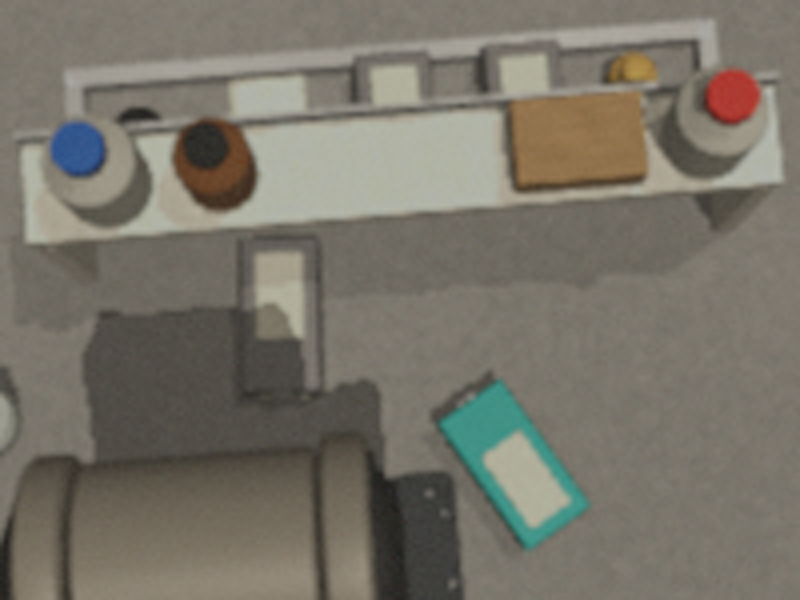

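The box now stands square in front of its place, at about (280,316) in the crop, and the others are untouched. To get under the shelf the tool must tilt about 50° forward, and the wrist limit means joint 4 has to swing over to π. I'll plan that path high above the counter.

```bash
cat >> fk.py <<'E'
def rows(qs,pc,Cc):
    for q in qs:
        p,C=fk(q,G); x=Cc.inv().apply(p-pc)*1e3; r=np.degrees((Cc.inv()*C).as_rotvec())
        print('{"x": %d, "y": %d, "z": %d, "rx": %.1f, "ry": %.1f, "rz": %.1f},'%(*x.round(),*r))
def interp(wp,ns): return np.vstack([np.linspace(a,b,n+1)[1:] for a,b,n in zip(wp,wp[1:],ns)])
E
python3 - <<'E'
from fk import *
s=observe();q0=s["qpos"]
W1=np.array([.063,-.1,2.1,0.,.6,-1.57])
W2=W1.copy();W2[3]=1.45
pc,Cc=fk(q0,G);print(pc-s["tool_pos"])
Q=interp([q0,W1,W2],[6,14]);rows(Q,pc,Cc)
for q in Q[[5,12,19]]: print(fk(q,G)[0].round(3),fk(q,G)[1].apply([0,0,1]).round(2))
Q2=interp([q0,W1,W2],[6,14]); prev=Cc
m=0
for q in Q: C=Rot(q)[2]; m=max(m,np.degrees((prev.inv()*C).magnitude())); prev=C
print(m)
E
```

```text
[ 0.00961764  0.00168541 -0.00127057]
{"x": -1, "y": 0, "z": -4, "rx": 0.0, "ry": -5.2, "rz": 0.1},
{"x": -2, "y": 0, "z": -8, "rx": 0.1, "ry": -10.4, "rz": 0.1},
{"x": -2, "y": 0, "z": -14, "rx": 0.1, "ry": -15.6, "rz": 0.2},
{"x": -1, "y": 0, "z": -21, "rx": 0.1, "ry": -20.8, "rz": 0.2},
{"x": 0, "y": 0, "z": -29, "rx": 0.1, "ry": -26.0, "rz": 0.2},
{"x": 1, "y": 0, "z": -37, "rx": 0.1, "ry": -31.2, "rz": 0.3},
{"x": 1, "y": 14, "z": -38, "rx": -4.5, "ry": -31.2, "rz": 4.2},
{"x": 0, "y": 28, "z": -41, "rx": -9.1, "ry": -31.2, "rz": 8.0},
{"x": -2, "y": 41, "z": -44, "rx": -13.7, "ry": -31.0, "rz": 11.9},
{"x": -4, "y": 54, "z": -49, "rx": -18.3, "ry": -30.8, "rz": 15.7},
{"x": -7, "y": 66, "z": -55, "rx": -22.9, "ry": -30.6, "rz": 19.6},
{"x": -10, "y": 78, "z": -62, "rx": -27.5, "ry": -30.3, "rz": 23.5},
{"x": -14, "y": 89, "z": -70, "rx": -32.1, "ry": -29.9, "rz": 27.3},
{"x": -18, "y": 98, "z": -79, "rx": -36.7, "ry": -29.5, "rz": 31.2},
{"x": -23, "y": 107, "z": -89, "rx": -41.3, "ry": -29.0, "rz": 35.0},
{"x": -27, "y": 114, "z": -100, "rx": -45.9, "ry": -28.5, "rz": 38.9},
{"x": -33, "y": 121, "z": -111, "rx": -50.5, "ry": -27.9, "rz": 42.7},
{"x": -38, "y": 125, "z": -123, "rx": -55.1, "ry": -27.2, "rz": 46.5},
{"x": -44, "y": 129, "z": -135, "rx": -59.7, "ry": -26.5, "rz": 50.4},
{"x": -49, "y": 131, "z": -148, "rx": -64.2, "ry": -25.7, "rz": 54.2},
[0.404 0.103 0.307] [ 0.51  0.03 -0.86]
[0.414 0.192 0.339] [ 0.55  0.41 -0.73]
[0.446 0.237 0.417] [ 0.69  0.6  -0.41]
5.934205735283564
```

arm_command([
  {"x": -1,"y": 0,"z": -4,"rx": 0,"ry": -5,"rz": 0},
  {"x": -2,"y": 0,"z": -8,"rx": 0,"ry": -10.5,"rz": 0},
  {"x": -2,"y": 0,"z": -14,"rx": 0,"ry": -15.5,"rz": 0},
  {"x": -1,"y": 0,"z": -21,"rx": 0,"ry": -21,"rz": 0},
  {"x": 0,"y": 0,"z": -29,"rx": 0,"ry": -26,"rz": 0},
  {"x": 1,"y": 0,"z": -37,"rx": 0,"ry": -31,"rz": 0},
  {"x": 1,"y": 14,"z": -38,"rx": -4.5,"ry": -31,"rz": 4},
  {"x": 0,"y": 28,"z": -41,"rx": -9,"ry": -31,"rz": 8},
  {"x": -2,"y": 41,"z": -44,"rx": -13.5,"ry": -31,"rz": 12},
  {"x": -4,"y": 54,"z": -49,"rx": -18.5,"ry": -31,"rz": 15.5},
  {"x": -7,"y": 66,"z": -55,"rx": -23,"ry": -30.5,"rz": 19.5},
  {"x": -10,"y": 78,"z": -62,"rx": -27.5,"ry": -30.5,"rz": 23.5},
  {"x": -14,"y": 89,"z": -70,"rx": -32,"ry": -30,"rz": 27.5},
  {"x": -18,"y": 98,"z": -79,"rx": -36.5,"ry": -29.5,"rz": 31},
  {"x": -23,"y": 107,"z": -89,"rx": -41.5,"ry": -29,"rz": 35},
  {"x": -27,"y": 114,"z": -100,"rx": -46,"ry": -28.5,"rz": 39},
  {"x": -33,"y": 121,"z": -111,"rx": -50.5,"ry": -28,"rz": 42.5},
  {"x": -38,"y": 125,"z": -123,"rx": -55,"ry": -27,"rz": 46.5},
  {"x": -44,"y": 129,"z": -135,"rx": -59.5,"ry": -26.5,"rz": 50.5},
  {"x": -49,"y": 131,"z": -148,"rx": -64,"ry": -25.5,"rz": 54},
])

```text
time: 9.4
tool_pos: [0.4367, 0.2354, 0.4188]
tool_rot: [1.995, -0.147, 2.231]
contact_force: [0.4, 0.1, 0.8]
opening: 0.0906
grip_force: 0.0
```

```bash
cat >> fk.py <<'E'
def fk(q,g):
    A,B,C=Rot(q); h,L1,L2,d,b,c=g[:6]; a,e=(g[6],g[7]) if len(g)>6 else (0,0)
    A2=A*R.from_euler("y",q[2])
    return np.array([0,0,h])+R.from_euler("z",q[0]).apply([e,0,0])+A.apply([0,b,L1])+A2.apply([a,0,0])+B.apply([0,c,L2])+C.apply([0,0,d]),C
D.append(([0.0627, 0.1418, 1.8469, 0.0012, 1.1472, -1.5768], [0.3954, 0.1017, 0.2749]))
E
python3 - <<'E'
from fk import *
s=observe();print([s[k].round(4).tolist() for k in("qpos","tool_pos","tool_rot")],s["time"])
D.append((s["qpos"].tolist(),s["tool_pos"].tolist())); open("fk.py","a").write(f"D.append({D[-1]})\n")
f=lambda g:np.concatenate([fk(q,g)[0]-p for q,p in D])
for n in(6,7,8):
    r=least_squares(f,[.17,.5,.37,.24,.07,0,0,0][:n]);print(r.x.round(4).tolist(),np.abs(r.fun).max(),np.linalg.svd(r.jac)[1][-1])
E
```

```text
[[0.0219, -0.1138, 2.1256, 1.4503, 0.6382, -1.5934], [0.4367, 0.2354, 0.4188], [1.9954, -0.1472, 2.231]] 9.4
[0.1638, 0.5128, 0.3649, 0.2474, 0.0776, -0.0004] 0.006388866477889665 0.32374337173274503Traceback (most recent call last):
  File "<stdin>", line 6, in <module>
    return func(*args, **kwargs)
    vector_fun = VectorFunction(
        fun_wrapped,
    ...<6 lines>...
        workers=workers
    )
    self._update_fun()
    ~~~~~~~~~~~~~~~~^^
    self.f = self.fun_wrapped(xp_copy(self.x))
             ~~~~~~~~~~~~~~~~^^^^^^^^^^^^^^^^^
    return np.atleast_1d(self.fun(x))
                         ~~~~~~~~^^^
    return self.f(x, *self.args, **self.kwargs)
           ~~~~~~^^^^^^^^^^^^^^^^^^^^^^^^^^^^^^
  File "<stdin>", line 4, in <lambda>
  File "fk.py", line 28, in fk
    A,B,C=Rot(q); h,L1,L2,d,b,c=g[:6]; a,e=(g[6],g[7]) if len(g)>6 else (0,0)
                                                 ~^^^
IndexError: index 7 is out of bounds for axis 0 with size 7
```

Run:
```python
from fk import *
import fk as F
f=lambda g:np.concatenate([fk(q,g)[0]-p for q,p in D])
r=least_squares(f,[.17,.5,.37,.24,.07,0,0,0]);print(r.x.round(4).tolist(),np.abs(r.fun).max(),np.linalg.svd(r.jac)[1][-1])
F.G=r.x.tolist(); open("fk.py","a").write(f"G={F.G}\n")
s=observe();q0=s["qpos"];pc,Cc=fk(q0,F.G)
W3=q0.copy();W3[3]=3.15;W3[0]=.07;W3[5]=-1.57
b=(.549,.1115,.067)
p,C=grasp(b,np.radians(50),inn=-.05,zg=.06,sg=-1); 
for sg in(1,-1):
    p,C=grasp(b,np.radians(50),inn=-.05,zg=.06,sg=sg); q,e=ik(p,C,[.08,.47,2.6,3.15,.8,-1.57]);print(sg,p.round(3),q.round(3),e)
    if abs(q[5]+1.57)<.3: qb=q
Q=interp([q0,W3],[18]);rows(Q,pc,Cc)
m=0;prev=Cc
for q in Q: C=Rot(q)[2]; m=max(m,np.degrees((prev.inv()*C).magnitude())); prev=C
print(m)
for q in interp([q0,W3,qb],[3,8]): p,C=fk(q,F.G);print(p.round(3),(p+C.apply([0,0,.0655])).round(3))
```

```text
[0.223, 0.5062, 0.3797, 0.2526, 0.0764, 0.0, 0.0466, -0.0] 3.4317201171682465e-05 0.13479206835249719
1 [0.413 0.102 0.09 ] [-0.108  0.397  2.311  1.403  0.28  -3.11 ] 0.4481322082333063
-1 [0.413 0.102 0.09 ] [ 0.059  0.648  2.583  3.134  0.963 -1.572] 9.23479381072928e-11
{"x": 0, "y": 14, "z": 0, "rx": -3.2, "ry": 0.1, "rz": 4.4},
{"x": 0, "y": 28, "z": -1, "rx": -6.4, "ry": 0.1, "rz": 8.7},
{"x": -2, "y": 42, "z": -3, "rx": -9.6, "ry": 0.2, "rz": 13.1},
{"x": -4, "y": 55, "z": -5, "rx": -12.7, "ry": 0.3, "rz": 17.5},
{"x": -8, "y": 68, "z": -8, "rx": -15.9, "ry": 0.4, "rz": 21.9},
{"x": -13, "y": 80, "z": -12, "rx": -19.0, "ry": 0.5, "rz": 26.3},
{"x": -18, "y": 91, "z": -16, "rx": -22.1, "ry": 0.6, "rz": 30.7},
{"x": -24, "y": 102, "z": -21, "rx": -25.3, "ry": 0.7, "rz": 35.1},
{"x": -32, "y": 112, "z": -27, "rx": -28.4, "ry": 0.7, "rz": 39.5},
{"x": -39, "y": 121, "z": -33, "rx": -31.5, "ry": 0.8, "rz": 43.9},
{"x": -48, "y": 128, "z": -39, "rx": -34.6, "ry": 0.9, "rz": 48.4},
{"x": -57, "y": 135, "z": -46, "rx": -37.7, "ry": 1.0, "rz": 52.8},
{"x": -66, "y": 140, "z": -53, "rx": -40.7, "ry": 1.1, "rz": 57.3},
{"x": -76, "y": 144, "z": -60, "rx": -43.8, "ry": 1.2, "rz": 61.7},
{"x": -86, "y": 147, "z": -67, "rx": -46.9, "ry": 1.3, "rz": 66.2},
{"x": -97, "y": 149, "z": -75, "rx": -49.9, "ry": 1.4, "rz": 70.7},
{"x": -107, "y": 149, "z": -82, "rx": -52.9, "ry": 1.4, "rz": 75.1},
{"x": -118, "y": 148, "z": -90, "rx": -56.0, "ry": 1.5, "rz": 79.6},
5.407850293669574
[0.469 0.23  0.494] [0.522 0.267 0.487]
[0.495 0.183 0.551] [0.555 0.207 0.558]
[0.507 0.111 0.571] [0.571 0.115 0.584]
[0.525 0.112 0.5  ] [0.59  0.116 0.505]
[0.532 0.112 0.429] [0.598 0.116 0.427]
[0.531 0.111 0.361] [0.595 0.115 0.352]
[0.521 0.11  0.296] [0.584 0.114 0.28 ]
[0.503 0.109 0.236] [0.564 0.112 0.213]
[0.478 0.107 0.181] [0.536 0.11  0.151]
[0.448 0.105 0.132] [0.502 0.108 0.096]
[0.413 0.102 0.09 ] [0.463 0.106 0.048]
```

arm_command([
  {"x": 0,"y": 14,"z": 0,"rx": -3,"ry": 0,"rz": 4.5},
  {"x": 0,"y": 28,"z": -1,"rx": -6.5,"ry": 0,"rz": 8.5},
  {"x": -2,"y": 42,"z": -3,"rx": -9.5,"ry": 0,"rz": 13},
  {"x": -4,"y": 55,"z": -5,"rx": -12.5,"ry": 0.5,"rz": 17.5},
  {"x": -8,"y": 68,"z": -8,"rx": -16,"ry": 0.5,"rz": 22},
  {"x": -13,"y": 80,"z": -12,"rx": -19,"ry": 0.5,"rz": 26.5},
  {"x": -18,"y": 91,"z": -16,"rx": -22,"ry": 0.5,"rz": 30.5},
  {"x": -24,"y": 102,"z": -21,"rx": -25.5,"ry": 0.5,"rz": 35},
  {"x": -32,"y": 112,"z": -27,"rx": -28.5,"ry": 0.5,"rz": 39.5},
  {"x": -39,"y": 121,"z": -33,"rx": -31.5,"ry": 1,"rz": 44},
  {"x": -48,"y": 128,"z": -39,"rx": -34.5,"ry": 1,"rz": 48.5},
  {"x": -57,"y": 135,"z": -46,"rx": -37.5,"ry": 1,"rz": 53},
  {"x": -66,"y": 140,"z": -53,"rx": -40.5,"ry": 1,"rz": 57.5},
  {"x": -76,"y": 144,"z": -60,"rx": -44,"ry": 1,"rz": 61.5},
  {"x": -86,"y": 147,"z": -67,"rx": -47,"ry": 1.5,"rz": 66},
  {"x": -97,"y": 149,"z": -75,"rx": -50,"ry": 1.5,"rz": 70.5},
  {"x": -107,"y": 149,"z": -82,"rx": -53,"ry": 1.5,"rz": 75},
  {"x": -118,"y": 148,"z": -90,"rx": -56,"ry": 1.5,"rz": 79.5},
  {"x": -118,"y": 148,"z": -90,"rx": -56,"ry": 1.5,"rz": 79.5},
])

```text
time: 11.3
tool_pos: [0.507, 0.1108, 0.5717]
tool_rot: [-0.024, -1.373, -3.051]
contact_force: [0.5, 0.6, -0.4]
opening: 0.091
grip_force: 0.0
```

Run:
```python
from fk import *
s=observe();q0=s["qpos"];print(q0.round(3),s["time"]);pc,Cc=fk(q0,G);print(pc-s["tool_pos"])
b=(.549,.1115,.067)
p1,C1=np.array([.40,.101,.30]),tool(.067,np.radians(70),-1)
q1,e1=ik(p1,C1,[.06,.2,2.5,3.14,.6,-1.57])
p2,C2=grasp(b,np.radians(50),inn=-.05,zg=.06,sg=-1); q2,e2=ik(p2,C2,q1)
print(q1.round(3),e1,q2.round(3),e2)
Q=interp([q0,q1,q2],[10,7]);rows(Q,pc,Cc)
for q in Q[1::2]: p,C=fk(q,G);print(p.round(3),(p+C.apply([0,0,.0655])).round(3),(p+C.apply([.0375,0,0])).round(3),(p+C.apply([-.0375,0,0])).round(3))
```

```text
[ 0.068 -0.115  2.126  3.143  0.638 -1.567] 11.3
[-2.14951418e-05 -1.59269623e-05  4.97699496e-07]
[ 0.053 -0.004  2.564  3.119  0.64  -1.558] 6.15119066793568e-12 [ 0.059  0.648  2.583  3.134  0.963 -1.572] 1.7824428998752806e-12
{"x": -29, "y": 1, "z": -10, "rx": -0.0, "ry": -3.1, "rz": -0.1},
{"x": -57, "y": 1, "z": -21, "rx": -0.0, "ry": -6.3, "rz": -0.1},
{"x": -85, "y": 2, "z": -33, "rx": -0.0, "ry": -9.4, "rz": -0.2},
{"x": -111, "y": 2, "z": -47, "rx": -0.1, "ry": -12.5, "rz": -0.2},
{"x": -137, "y": 2, "z": -63, "rx": -0.1, "ry": -15.7, "rz": -0.3},
{"x": -161, "y": 3, "z": -80, "rx": -0.1, "ry": -18.8, "rz": -0.3},
{"x": -184, "y": 3, "z": -98, "rx": -0.1, "ry": -21.9, "rz": -0.3},
{"x": -206, "y": 3, "z": -117, "rx": -0.1, "ry": -25.1, "rz": -0.3},
{"x": -226, "y": 4, "z": -137, "rx": -0.1, "ry": -28.2, "rz": -0.3},
{"x": -245, "y": 4, "z": -159, "rx": -0.1, "ry": -31.3, "rz": -0.3},
{"x": -275, "y": 4, "z": -156, "rx": -0.1, "ry": -34.2, "rz": -0.2},
{"x": -305, "y": 4, "z": -155, "rx": -0.1, "ry": -37.1, "rz": -0.2},
{"x": -335, "y": 4, "z": -157, "rx": -0.1, "ry": -39.9
[... 230 characters left out ...]
54, "y": 4, "z": -187, "rx": -0.1, "ry": -51.3, "rz": -0.3},
[0.498 0.109 0.511] [0.563 0.114 0.517] [0.495 0.109 0.549] [0.501 0.11  0.474]
[0.483 0.108 0.453] [0.548 0.112 0.452] [0.483 0.108 0.491] [0.482 0.108 0.416]
[0.461 0.106 0.398] [0.526 0.11  0.39 ] [0.466 0.106 0.435] [0.456 0.105 0.361]
[0.433 0.103 0.347] [0.497 0.108 0.331] [0.442 0.104 0.383] [0.424 0.103 0.31 ]
[0.4   0.101 0.3  ] [0.461 0.105 0.278] [0.413 0.102 0.335] [0.387 0.1   0.265]
[0.415 0.102 0.242] [0.474 0.106 0.214] [0.432 0.103 0.276] [0.399 0.101 0.209]
[0.422 0.103 0.182] [0.477 0.107 0.148] [0.441 0.104 0.214] [0.402 0.102 0.15 ]
[0.419 0.103 0.121] [0.471 0.106 0.081] [0.441 0.104 0.151] [0.396 0.101 0.091]
```

```bash
cat >> fk.py <<'E'
def grasp(box,t,inn=.010,zg=.030,sg=-1,off=.055):
    x,y,a=box; C=tool(a,t,sg); g=np.array([x-(.05-inn)*np.cos(a),y-(.05-inn)*np.sin(a),zg])
    return g-C.apply([0,0,off]),C
E
python3 - <<'E'
from fk import *
t=read_camera("top")
for nm,xy in(("box",(.549,.1115,.067)),("turq",(.45,-.037,.5))):
    for d in trace(t,"box"):
        u=np.round(proj(t,[[*xy[:2],.04]])[0]).astype(int)
        if d["pixels"][u[1],u[0]]:
            r=fitbox([(t,d["pixels"].astype(float))],xy);print(nm,d["pixels"].sum(),r);print(cub(*r[0])[::2,:2].round(3).tolist());break
b=(.549,.1115,.067);q=[.059,.648,2.58,3.134,.8,-1.57]
for nm,bb,inn,zg in(("back",b,-.05,.06),("back2",b,-.04,.03),("grasp",b,.010,.03),("mid",(.60,.1155,.067),.01,.03),("end",(.665,.12,.067),.010,.03),("endback",(.665,.12,.067),-.06,.03)):
  for tt in(42,45,48,50):
    p,C=grasp(bb,np.radians(tt),inn=inn,zg=zg); qq,e=ik(p,C,q);print(nm,tt,p.round(3),qq.round(2),"%.1e"%e,"lowcorner",min((p+C.apply([sx*.0375,0,0]))[2] for sx in(1,-1)).round(4))
E
```

```text
turq 773 (array([ 0.45117279, -0.0340597 ,  0.60274268]), np.float64(0.0647383775060516))
[[0.424, -0.083], [0.396, -0.042], [0.507, -0.026], [0.478, 0.015]]
back 42 [0.413 0.102 0.101] [ 0.06  0.48  2.5   3.13  0.58 -1.57] 2.8e-15 lowcorner 0.0758
back 45 [0.41  0.102 0.099] [ 0.06  0.53  2.54  3.13  0.71 -1.57] 1.3e-10 lowcorner 0.0724
back 48 [0.408 0.102 0.097] [ 0.06  0.59  2.57  3.13  0.86 -1.57] 3.9e-13 lowcorner 0.0689
back 50 [0.407 0.102 0.095] [ 0.06  0.63  2.6   3.13  0.96 -1.57] 3.4e-13 lowcorner 0.0666
back2 42 [0.422 0.103 0.071] [ 0.06  0.6   2.49  3.13  0.68 -1.57] 7.9e-10 lowcorner 0.0458
back2 45 [0.42  0.103 0.069] [ 0.06  0.65  2.52  3.13  0.82 -1.57] 1.5e-14 lowcorner 0.0424
back2 48 [0.418 0.103 0.067] [ 0.06  0.71  2.56  3.13  0.96 -1.57] 2.2e-13 lowcorner 0.0389
back2 50 [0.417 0.103 0.065] [ 0.06  0.76  2.58  3.13  1.06 -1.57] 5.7e-10 lowcorner 0.0366
grasp 42 [0.472 0.106 0.071] [ 0.06  0.6   2.36  3.13  0.55 -1.57] 2.2e-15 lowcorner 0.0458
grasp 45 [0.47  0.106 0.069] [ 0.06  0.64  2.39  3.13  0.67 -1.57] 2.4e-14 lowcorner 0.0424
grasp 48 [0.468 0.106 0.06
[... 553 characters left out ...]
0.66  2.05  3.14  0.3  -1.57] 8.2e-11 lowcorner 0.0458
end 45 [0.586 0.115 0.069] [ 0.06  0.68  2.09  3.14  0.41 -1.57] 2.0e-13 lowcorner 0.0424
end 48 [0.584 0.115 0.067] [ 0.06  0.7   2.12  3.14  0.51 -1.57] 1.7e-10 lowcorner 0.0389
end 50 [0.583 0.115 0.065] [ 0.06  0.72  2.14  3.14  0.58 -1.57] 9.7e-13 lowcorner 0.0366
endback 42 [0.519 0.11  0.071] [ 0.06  0.62  2.24  3.14  0.45 -1.57] 3.3e-15 lowcorner 0.0458
endback 45 [0.516 0.11  0.069] [ 0.06  0.64  2.27  3.14  0.56 -1.57] 4.4e-15 lowcorner 0.0424
endback 48 [0.514 0.11  0.067] [ 0.06  0.68  2.3   3.14  0.67 -1.57] 1.0e-11 lowcorner 0.0389
endback 50 [0.513 0.11  0.065] [ 0.06  0.7   2.32  3.14  0.75 -1.57] 8.9e-15 lowcorner 0.0366
```

Run:
```python
from fk import *
s=observe();q0=s["qpos"];pc,Cc=fk(q0,G)
b=(.549,.1115,.067)
p1,C1=np.array([.40,.101,.30]),tool(.067,np.radians(65),-1)
q1,e1=ik(p1,C1,[.06,.2,2.5,3.14,.6,-1.57])
p2,C2=grasp(b,np.radians(45),inn=-.045,zg=.07); q2,e2=ik(p2,C2,q1)
print(q1.round(3),e1,q2.round(3),e2)
rows(interp([q0,q1,q2],[10,7])[[0,1,3,5,7,9,10,11,12,13,14,15,16]],pc,Cc)
```

```text
[ 0.053 -0.062  2.509  3.113  0.44  -1.55 ] 1.3485306621374704e-15 [ 0.059  0.489  2.519  3.132  0.651 -1.569] 5.035166728006857e-11
{"x": -28, "y": 0, "z": -9, "rx": 0.0, "ry": -3.6, "rz": -0.0},
{"x": -56, "y": 1, "z": -20, "rx": -0.0, "ry": -7.3, "rz": -0.1},
{"x": -109, "y": 2, "z": -47, "rx": -0.0, "ry": -14.6, "rz": -0.1},
{"x": -159, "y": 2, "z": -79, "rx": -0.1, "ry": -21.9, "rz": -0.1},
{"x": -204, "y": 3, "z": -117, "rx": -0.1, "ry": -29.1, "rz": -0.1},
{"x": -246, "y": 3, "z": -159, "rx": -0.2, "ry": -36.4, "rz": -0.0},
{"x": -273, "y": 3, "z": -156, "rx": -0.1, "ry": -39.3, "rz": -0.0},
{"x": -300, "y": 3, "z": -156, "rx": -0.1, "ry": -42.1, "rz": 0.0},
{"x": -327, "y": 3, "z": -157, "rx": -0.1, "ry": -45.0, "rz": 0.0},
{"x": -355, "y": 3, "z": -160, "rx": -0.1, "ry": -47.9, "rz": 0.0},
{"x": -382, "y": 3, "z": -166, "rx": -0.1, "ry": -50.7, "rz": 0.0},
{"x": -409, "y": 3, "z": -173, "rx": -0.1, "ry": -53.6, "rz": 0.0},
{"x": -436, "y": 3, "z": -182, "rx": -0.2, "ry": -56.4, "rz": -0.0},
```

arm_command([
  {"x": -28,"y": 0,"z": -9,"rx": 0,"ry": -3.5,"rz": 0},
  {"x": -56,"y": 1,"z": -20,"rx": 0,"ry": -7.5,"rz": 0},
  {"x": -83,"y": 1,"z": -33,"rx": 0,"ry": -11,"rz": 0},
  {"x": -109,"y": 2,"z": -47,"rx": 0,"ry": -14.5,"rz": 0},
  {"x": -135,"y": 2,"z": -62,"rx": 0,"ry": -18,"rz": 0},
  {"x": -159,"y": 2,"z": -79,"rx": 0,"ry": -22,"rz": 0},
  {"x": -182,"y": 3,"z": -98,"rx": 0,"ry": -25.5,"rz": 0},
  {"x": -204,"y": 3,"z": -117,"rx": 0,"ry": -29,"rz": 0},
  {"x": -226,"y": 3,"z": -138,"rx": 0,"ry": -32.5,"rz": 0},
  {"x": -246,"y": 3,"z": -159,"rx": 0,"ry": -36.5,"rz": 0},
  {"x": -273,"y": 3,"z": -156,"rx": 0,"ry": -39.5,"rz": 0},
  {"x": -300,"y": 3,"z": -156,"rx": 0,"ry": -42,"rz": 0},
  {"x": -327,"y": 3,"z": -157,"rx": 0,"ry": -45,"rz": 0},
  {"x": -355,"y": 3,"z": -160,"rx": 0,"ry": -48,"rz": 0},
  {"x": -382,"y": 3,"z": -166,"rx": 0,"ry": -50.5,"rz": 0},
  {"x": -409,"y": 3,"z": -173,"rx": 0,"ry": -53.5,"rz": 0},
  {"x": -436,"y": 3,"z": -182,"rx": 0,"ry": -56.5,"rz": 0},
  {"x": -436,"y": 3,"z": -182,"rx": 0,"ry": -56.5,"rz": 0},
  {"x": -436,"y": 3,"z": -182,"rx": 0,"ry": -56.5,"rz": 0},
], hand=72)

```text
time: 13.35
tool_pos: [0.4154, 0.1035, 0.1095]
tool_rot: [-3.137, -0.786, 0.066]
contact_force: [-0.5, 0.3, 0.0]
opening: 0.0722
grip_force: 0.0
```

Run:
```python
from fk import *
s=observe();print(s["qpos"].round(3),s["time"],s["tool_pos"],s["opening"])
b=(.549,.1115,.067)
for inn,zg in((-.045,.032),(.010,.032)):
    p,C=grasp(b,np.radians(45),inn=inn,zg=zg);print(p.round(4),rel(p,C,s))
C=R.from_euler("xyz",s["tool_rot"]);print(C.as_matrix().round(3).tolist())
t=read_camera("side")
i=cv2.resize(t["pixels"][185:385,235:455],(660,600),interpolation=cv2.INTER_CUBIC); cv2.imwrite("pics/c4.png",i)
```

```text
[ 0.059  0.486  2.519  3.125  0.649 -1.563] 13.35 [0.4154121  0.10353924 0.10949716] 0.07220857392571754
[0.4154 0.1025 0.0709] (array([-27.4,   1.1,  27.2]), array([-0.24, -0.02, -0.03]))
[0.4703 0.1062 0.0709] (array([11.5,  1.3, 66.1]), array([-0.24, -0.02, -0.03]))
[[0.705, 0.07, 0.706], [0.047, -0.998, 0.052], [0.707, -0.003, -0.707]]
```

View pics/c4.png

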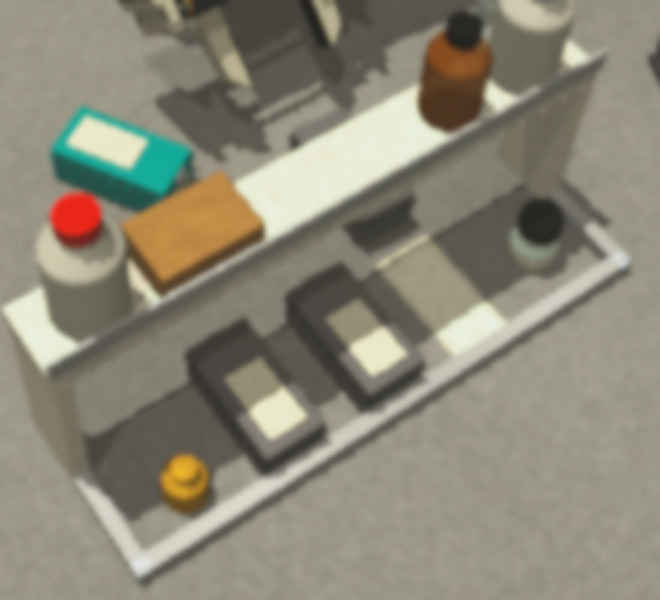

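arm_command([
  {"x": -14,"y": 0.5,"z": 14,"rx": -0.2,"ry": 0,"rz": 0},
  {"x": -27,"y": 0.5,"z": 27,"rx": -0.2,"ry": 0,"rz": 0},
  {"x": -18,"y": 0.5,"z": 36,"rx": -0.2,"ry": 0,"rz": 0},
  {"x": -9,"y": 0.5,"z": 46,"rx": -0.2,"ry": 0,"rz": 0},
  {"x": 1,"y": 0.5,"z": 56,"rx": -0.2,"ry": 0,"rz": 0},
  {"x": 11,"y": 0.5,"z": 66,"rx": -0.2,"ry": 0,"rz": 0},
  {"x": 11,"y": 0.5,"z": 66,"rx": -0.2,"ry": 0,"rz": 0},
  {"x": 11,"y": 0.5,"z": 66,"rx": -0.2,"ry": 0,"rz": 0},
])

```text
time: 14.2
tool_pos: [0.4696, 0.1068, 0.0719]
tool_rot: [-3.14, -0.788, 0.066]
contact_force: [-0.4, 0.1, -0.0]
opening: 0.0722
grip_force: 0.0
```

arm_command([
  {"x": 0,"y": 0,"z": 0,"rx": 0,"ry": 0,"rz": 0},
  {"x": 0,"y": 0,"z": 0,"rx": 0,"ry": 0,"rz": 0},
  {"x": 0,"y": 0,"z": 0,"rx": 0,"ry": 0,"rz": 0},
  {"x": 0,"y": 0,"z": 0,"rx": 0,"ry": 0,"rz": 0},
  {"x": 0,"y": 0,"z": 0,"rx": 0,"ry": 0,"rz": 0},
], hand=40, squeeze=20)

```text
time: 14.7
tool_pos: [0.4692, 0.1068, 0.0706]
tool_rot: [-3.14, -0.785, 0.065]
contact_force: [-2.8, 0.1, 3.1]
opening: 0.0502
grip_force: 19.9
```

Run:
```python
from fk import *
s=observe();print(s["tool_pos"],s["tool_rot"],s["contact_force"])
C=R.from_euler("xyz",s["tool_rot"])
# lateral offset from row line through bay, remaining to home
d=s["tool_pos"][:2]-[.665,.12]; u=np.array([np.cos(.067),np.sin(.067)]);n=np.array([-u[1],u[0]])
print("along",d@u,"lat",d@n)
for adv in(.09,.105,.115,.12): print(adv,(C.inv().apply(np.array([*(u*adv-n*(d@n)),0]))*1e3).round(1))
```

```text
[0.46924647 0.10678924 0.07063052] [-3.14023544 -0.78533555  0.06539669] [-2.83099832  0.07832087  3.07179369]
along -0.19619877936118643 lat -7.54427450003906e-05
0.09 [63.6 -0.1 63.6]
0.105 [74.3 -0.1 74.2]
0.115 [81.3 -0.1 81.3]
0.12 [84.9 -0.2 84.8]
```

arm_command([
  {"x": 4,"y": 0,"z": 4,"rx": 0,"ry": 0,"rz": 0},
  {"x": 10,"y": 0,"z": 10,"rx": 0,"ry": 0,"rz": 0},
  {"x": 18,"y": 0,"z": 18,"rx": 0,"ry": 0,"rz": 0},
  {"x": 26,"y": 0,"z": 26,"rx": 0,"ry": 0,"rz": 0},
  {"x": 34,"y": 0,"z": 34,"rx": 0,"ry": 0,"rz": 0},
  {"x": 42,"y": 0,"z": 42,"rx": 0,"ry": 0,"rz": 0},
  {"x": 50,"y": 0,"z": 50,"rx": 0,"ry": 0,"rz": 0},
  {"x": 58,"y": 0,"z": 58,"rx": 0,"ry": 0,"rz": 0},
  {"x": 65,"y": 0,"z": 65,"rx": 0,"ry": 0,"rz": 0},
  {"x": 70,"y": 0,"z": 70,"rx": 0,"ry": 0,"rz": 0},
  {"x": 74,"y": 0,"z": 74,"rx": 0,"ry": 0,"rz": 0},
  {"x": 74,"y": 0,"z": 74,"rx": 0,"ry": 0,"rz": 0},
])

```text
time: 15.9
tool_pos: [0.5748, 0.1137, 0.0707]
tool_rot: [-3.14, -0.786, 0.065]
contact_force: [0.8, 0.9, -2.3]
opening: 0.0496
grip_force: 19.9
```

arm_command([
  {"x": 2,"y": 0,"z": 2,"rx": 0,"ry": 0,"rz": 0},
  {"x": 3,"y": 0,"z": 3,"rx": 0,"ry": 0,"rz": 0},
  {"x": 4,"y": 0,"z": 4,"rx": 0,"ry": 0,"rz": 0},
  {"x": 5,"y": 0,"z": 5,"rx": 0,"ry": 0,"rz": 0},
  {"x": 5,"y": 0,"z": 5,"rx": 0,"ry": 0,"rz": 0},
])

```text
time: 16.4
tool_pos: [0.5813, 0.1142, 0.0707]
tool_rot: [-3.14, -0.786, 0.065]
contact_force: [1.1, -0.1, -2.0]
opening: 0.0497
grip_force: 19.9
```

Run:
```python
from fk import *
s=observe();print(s["tool_pos"],s["tool_rot"],s["contact_force"],s["time"])
d=s["tool_pos"][:2]-[.665,.12]; u=np.array([np.cos(.067),np.sin(.067)]);n=np.array([-u[1],u[0]])
print("along",d@u,"lat",d@n)
p=read_camera("side")
cv2.imwrite("pics/c5.png",cv2.resize(p["pixels"][245:365,295:455],(800,600),interpolation=cv2.INTER_CUBIC))
print([(np.round(x["point"],3).tolist(),round(x["confidence"],2)) for x in mark_of(p,"box")])
```

```text
[0.58126698 0.11415461 0.07067992] [-3.14034726 -0.78582692  0.06537667] [ 1.05192327 -0.12486329 -1.98074375] 16.4
along -0.08393649920285615 lat -0.0002263563774333856
[([0.671, 0.034, -0.001], 0.89), ([0.682, -0.046, 0.0], 0.88), ([0.662, 0.118, 0.001], 0.81), ([0.726, 0.036, 0.015], 0.48)]
```

View pics/c5.png

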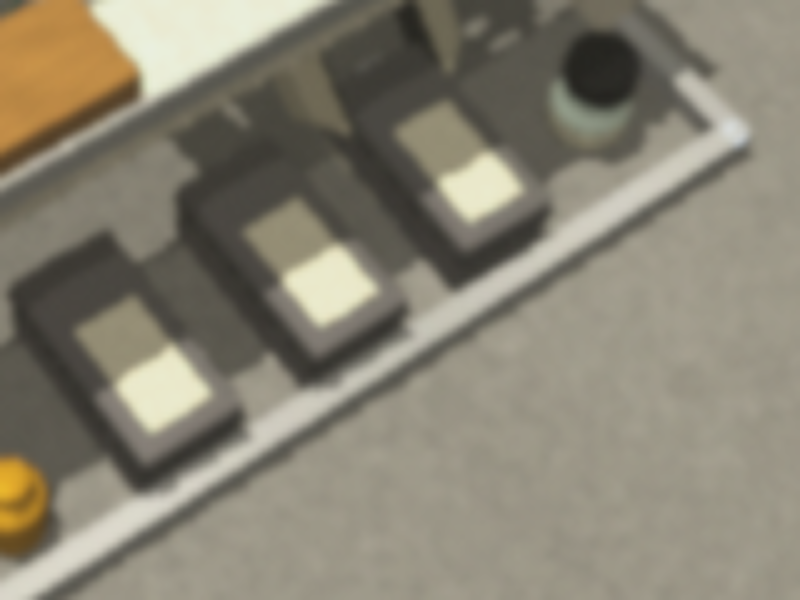

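arm_command([
  {"x": 0.7,"y": 0,"z": 0.7,"rx": 0,"ry": 0,"rz": 0},
  {"x": 1.4,"y": 0,"z": 1.4,"rx": 0,"ry": 0,"rz": 0},
  {"x": 1.4,"y": 0,"z": 1.4,"rx": 0,"ry": 0,"rz": 0},
])

```text
time: 16.8
tool_pos: [0.5832, 0.1143, 0.0707]
tool_rot: [-3.14, -0.786, 0.065]
contact_force: [0.4, 0.4, -2.7]
opening: 0.0503
grip_force: 19.9
```

arm_command([
  {"x": 0.7,"y": 0,"z": 0.7,"rx": 0,"ry": 0,"rz": 0},
  {"x": 0.7,"y": 0,"z": 0.7,"rx": 0,"ry": 0,"rz": 0},
])

```text
time: 17.0
tool_pos: [0.5842, 0.1143, 0.0707]
tool_rot: [-3.14, -0.786, 0.065]
contact_force: [-0.6, 0.4, -2.3]
opening: 0.0499
grip_force: 19.9
```

arm_command([
  {"x": 0.7,"y": 0,"z": 0.7,"rx": 0,"ry": 0,"rz": 0},
  {"x": 0.7,"y": 0,"z": 0.7,"rx": 0,"ry": 0,"rz": 0},
])

```text
time: 17.2
tool_pos: [0.5845, 0.1143, 0.0707]
tool_rot: [-3.14, -0.785, 0.065]
contact_force: [-5.9, -1.2, 1.7]
opening: 0.0501
grip_force: 20.0
```

arm_command([
  {"x": 0.5,"y": 0,"z": 0.5,"rx": 0,"ry": 0,"rz": 0},
  {"x": 0.5,"y": 0,"z": 0.5,"rx": 0,"ry": 0,"rz": 0},
])

```text
time: 17.4
tool_pos: [0.5846, 0.1144, 0.0707]
tool_rot: [-3.14, -0.784, 0.065]
contact_force: [-9.8, -1.4, 6.1]
opening: 0.05
grip_force: 20.0
```

arm_command([
  {"x": 0,"y": 0,"z": 0,"rx": 0,"ry": 0,"rz": 0},
  {"x": 0,"y": 0,"z": 0,"rx": 0,"ry": 0,"rz": 0},
  {"x": 0,"y": 0,"z": 0,"rx": 0,"ry": 0,"rz": 0},
], hand=62)

```text
time: 17.7
tool_pos: [0.5863, 0.1145, 0.0711]
tool_rot: [-3.14, -0.787, 0.065]
contact_force: [-0.3, 0.1, 0.5]
opening: 0.0616
grip_force: 0.0
```

Run:
```python
from fk import *
s=observe();print(s["tool_pos"],s["tool_rot"],s["contact_force"],s["time"],s["opening"])
p=read_camera("side");V=trace(p,"box")
for nm,xy in(("box",(.665,.12)),("a",(.672,.035)),("b",(.68,-.05))):
    u=np.round(proj(p,[[*xy,.04]])[0]).astype(int)
    for d in V:
        if d["pixels"][u[1],u[0]]: print(nm,fitbox([(p,d["pixels"].astype(float))],(*xy,.067)));break
cv2.imwrite("pics/c6.png",cv2.resize(p["pixels"][245:365,295:455],(800,600),interpolation=cv2.INTER_CUBIC))
```

```text
[0.58627316 0.11445266 0.07106177] [-3.14028618 -0.78705042  0.06520607] [-0.25769316  0.12771971  0.52259374] 17.7 0.061569305810528295
box (array([0.66615572, 0.11889374, 0.00644144]), np.float64(0.130006361854207))
a (array([0.67123581, 0.03438659, 0.05834085]), np.float64(0.06903021516232777))
b (array([ 0.6764811 , -0.05013547,  0.03880364]), np.float64(0.09766627896381508))
```

View pics/c6.png

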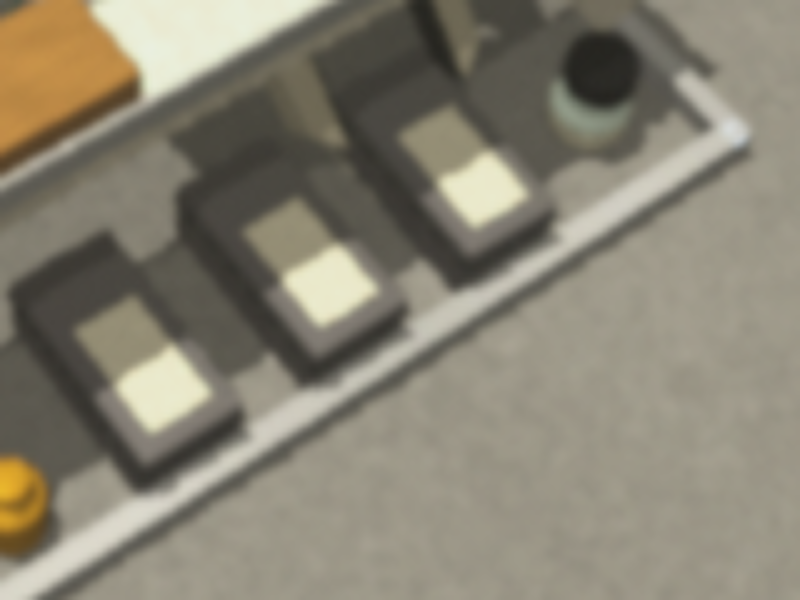

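Released. The box lies against the ledge, square, at the same pitch as the others. Now I'll back straight out.

arm_command([
  {"x": -4,"y": 0,"z": -4,"rx": 0,"ry": 0,"rz": 0},
  {"x": -10,"y": 0,"z": -10,"rx": 0,"ry": 0,"rz": 0},
  {"x": -18,"y": 0,"z": -18,"rx": 0,"ry": 0,"rz": 0},
  {"x": -26,"y": 0,"z": -26,"rx": 0,"ry": 0,"rz": 0},
  {"x": -34,"y": 0,"z": -34,"rx": 0,"ry": 0,"rz": 0},
  {"x": -42,"y": 0,"z": -42,"rx": 0,"ry": 0,"rz": 0},
  {"x": -50,"y": 0,"z": -50,"rx": 0,"ry": 0,"rz": 0},
  {"x": -58,"y": 0,"z": -58,"rx": 0,"ry": 0,"rz": 0},
  {"x": -64,"y": 0,"z": -64,"rx": 0,"ry": 0,"rz": 0},
  {"x": -54,"y": 0,"z": -74,"rx": 0,"ry": 0,"rz": 0},
  {"x": -44,"y": 0,"z": -84,"rx": 0,"ry": 0,"rz": 0},
  {"x": -34,"y": 0,"z": -94,"rx": 0,"ry": 0,"rz": 0},
  {"x": -34,"y": 0,"z": -94,"rx": 0,"ry": 0,"rz": 0},
  {"x": -34,"y": 0,"z": -94,"rx": 0,"ry": 0,"rz": 0},
])

```text
time: 19.2
tool_pos: [0.4953, 0.1084, 0.1132]
tool_rot: [-3.14, -0.787, 0.065]
contact_force: [-0.2, -0.1, 0.0]
opening: 0.0621
grip_force: 0.0
```

Run:
```python
from fk import *
s=observe();print(s["tool_pos"],s["contact_force"],s["time"])
p=read_camera("side")
cv2.imwrite("pics/c7.png",cv2.resize(p["pixels"][185:385,235:455],(660,600),interpolation=cv2.INTER_CUBIC))
```

```text
[0.49532281 0.10840469 0.11317034] [-0.2065526  -0.06438692  0.04177049] 19.2
```

View pics/c7.png

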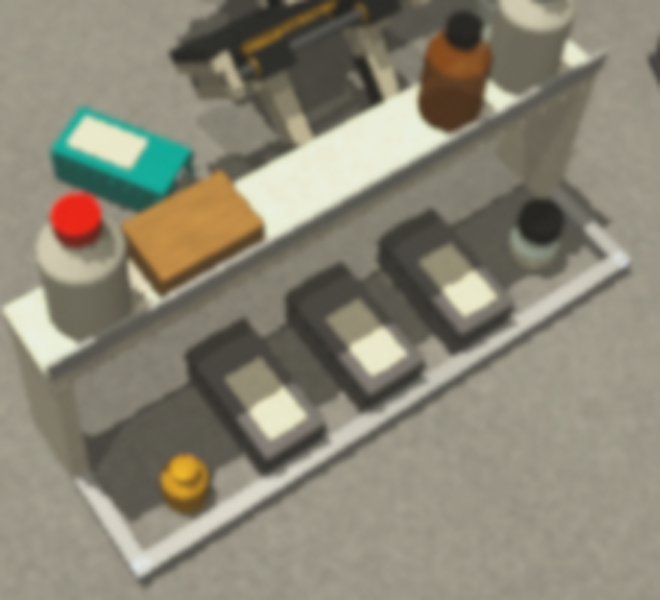

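All three boxes stand evenly in the row, at c7 (255,395), (355,335) and (445,278). The slip is covered, and the turquoise box, jar and weight have not moved. Handing in.

```bash
python3 -c "
from cell import *
print(hand_in())"
```

```text
the job is handed in; nothing more can be done
None
```

The grey box is home in the empty place: it covers the slip, touches the ledge, stands square with the other two and is released. I saw nothing else moved, and I handed the job in at about 19 s.

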